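# Stand two wet painted panels in the stepped drying rack

### The job

The two freshly painted wooden panels in the green caddy must go into the drying rack to dry: stand each upright in a slot of its own, holding it by its bare side edges so that the fingers stay off the wet pictures. Feel each panel gently down between the steps of its slot, without forcing it, until it rests fully home on the step that fits its thickness, centred on the two rails, and only then let go; do not let it fall. Leave the blank panel in the caddy and everything else on the table where it is.

Things in the scene. Friction and masses are not known exactly. Their poses are not given: they have to be found in the camera images.
- tray: Fixed steel drip tray, 96 x 226 mm, 14 mm high, origin: centre of its underside, y along its length. In it stands a plywood drying rack: two upright comb rails 9 mm thick, centred at x = -22.5 and +22.5 mm, with four slots in a row along y. A panel stands across both rails, its width along x. The rack is not measured: it stands up to 8 mm off midway along y, held by friction of 8 N.
- slot_1 (a point): Centre of slot 1 (y = +67.5 mm in the tray) between the rails, level with the rail tops, 66 mm above the tray's underside, if the rack stood midway: the true slot is up to 8 mm off along the tray's y, the same for all four, and must be felt for. Fixed to the tray, axes as the tray. All slots are alike and empty at the start.
- slot_2 (a point): Slot 2 (y = +22.5 mm), as slot 1. Every slot narrows downward in three square steps, no chamfers; heights above the tray's underside: 26 mm wide from the rail tops at 66 mm down to 48, 20 mm wide from 48 to 30, 14 mm wide from 30 to its floor at 12 mm.
- slot_3 (a point): Slot 3 (y = -22.5 mm), as slot 1. At home, a 12 mm panel has its underside 12 mm above the tray's underside, an 18 mm panel 30 mm, a 24 mm panel 48 mm. A panel held off the middle lands too high, on a wider step.
- slot_4 (a point): Slot 4 (y = -67.5 mm), as slot 1. The rack and the panels are soft wood: no panel may be pressed on or against the rack with more than 25 N, even for a moment. A panel held in a hard grip and landed at 20 mm/s already exceeds that; land it slower, or in a light grip in which it can slip.
- caddy: Green plastic caddy, fixed, 50 mm long (x), 104 mm wide (y), 45 mm high; origin: centre of its underside, z up. Four upright fins 4 mm thick form three bays 29 mm wide, centred at y = -33, 0, +33 mm, open at both ends. In each bay a panel stands upright on the floor, 4 mm above the underside, width along x, its side edges overhanging the caddy by about 7 mm. Which panel is in which bay varies.
- slim: Slim wooden panel, 64 mm wide (x), 12 mm thick (y), 110 mm tall (z), about 50 g; origin: centre of its underside. Freshly painted picture of violet flowers on white on its +y face; the side edges and a margin of 15 mm beside the picture are bare.
- slim_picture: The wet picture on the slim panel, 34 mm wide, 94 mm tall, 0.5 mm proud of the +y face; origin at the picture's centre, 58 mm above the panel's underside. Fingers must not touch it.
- standard: Standard wooden panel, 64 mm wide (x), 18 mm thick (y), 110 mm tall (z), about 80 g; origin: centre of its underside. Freshly painted picture of dark violet flowers on pale lilac on its +y face; the side edges and a margin of 15 mm beside the picture are bare.
- standard_picture: The wet picture on the standard panel, 34 mm wide, 94 mm tall, 0.5 mm proud of the +y face; origin at the picture's centre, 58 mm above the panel's underside. Fingers must not touch it.
- blank: Deep wooden panel, primed white all over, no picture, 64 mm wide (x), 24 mm thick (y), 110 mm tall (z); origin: centre of its underside. Stays in the caddy.
- bottle_violet: Small violet paint bottle, 34 mm across, 75 mm tall, standing; origin: centre of its underside. Bystander.
- bottle_blue: Small blue paint bottle, 34 mm across, 75 mm tall, standing; origin: centre of its underside. Bystander.
- cup: Paper cup, 72 mm across the rim, 82 mm tall; origin: centre of its underside. Bystander.
- roll: Roll of white paper standing on end, 110 mm across, 100 mm tall; origin: centre of its underside. Bystander.
- brush: Paint brush lying on the mat, 195 mm long; origin near its middle. Bystander.
- dry_panel: Dry painted panel lying flat, 64 x 110 x 9 mm; origin: centre of its underside. Bystander.
There are look-alikes about, which are no part of the job. What is shaped like the slim but pink or red is not meant.

How it is judged:
By the outcome, as a careful person would: the job done as asked, in the order asked, and still so for the second after the job is handed in, with the robot touching nothing.
It also fails if it takes over 67 s, if anything falls off the work surface, if the arm or the gripper's body presses on something with over 40 N, if the wrist force passes 120 N, or if a joint passes its speed limit or range.

### The arm

A 7-joint arm with a two-finger parallel gripper is mounted at the origin on the work surface. World frame = base frame: x ahead of the robot, y to its left, z up, the work surface at z = 0. Lengths are in mm, angles in rad, forces in N, time in s.
With the tool pointing down it reaches from about 350 to 900 mm from the base axis. Payload 19.9 kg.
Tool frame: the origin (TCP) lies between the finger pads; the fingertips stand 8 mm ahead of it and the grasp point (between the pads) lies 11 mm behind it (env.tcp_to_tips is the distance from the TCP to the fingertips, in mm); z points along the fingers, y is the direction in which the jaws open and shut (so a half turn about z gives the same grasp; the last joint's range is limited). The gripper opens to 94 mm and grips with 3 to 60 N. Pads are 16 mm wide; open, the fingers measure 119 mm over their backs; the gripper's body (75 mm by 177 mm) begins 78 mm behind the grasp point.
Start: joints at [1.246, 0.417, -0.01, 1.614, 0.005, 1.111, -0.053], TCP at [174.998, -599.979, 213.425] pointing down, gripper open.
Joint ranges: [-2.81, 2.81], [-0.39, 2.02], [-1.27, 1.25], [0.06, 2.57], [-1.19, 4.33], [0.19, 2], [-2.82, 2.82]. Speed limits (rad/s): [1.89, 1.89, 2.39, 2.39, 3.01, 3.01, 3.01].

### API

Orientations are given as a unit quaternion [x, y, z, w].
In Python, from bench import env, solver, imaging gives the robot as it stands. Calls block until the motion is done:
- env.goto(position, orientation): joint-space move of the TCP to a pose.
- env.move_straight(position, frame=None, feed=150, contact_N=None): straight line of the TCP; frame=None keeps the orientation; feed is the mean speed in mm/s. With contact_N (N) it stops when the force on the tool has changed by that much, and returns True; else False.
- env.set_joints(angles): joint-space move.
- env.open_jaws() and env.clamp(grasp_force=None): open the fingers fully, or close them until they stop; grasp_force is the grip in N (None keeps the last).
- env.pause(seconds).
- solver.ik(position, orientation): joint angles nearest the present ones, or None.
- imaging.grab_frame(name): name is "scene" or "side" or "wrist"; returns the picture (384x512x3 uint8, red, green, blue); there is no depth.
- imaging.camera_info(name): a dict with "fx", "fy", "cx", "cy" (pixels), "origin" and "orientation" of the camera in the world. Camera axes: x right, y down, z forward; pixel columns grow to the right and rows downward; lengths in mm; the calibration is good to about 2 mm. A picture is of the moment at which its call begins: read the wrist's pose just before it. camera_info takes no time and is no camera call; for the wrist camera it gives the pose at the moment of the call.
A pose or a line that the arm cannot do raises env.MotionError and nothing moves.
- env.sign_off(): hands the job in, once; it reports no verdict.
Readings, each from a call of its own:
- env.get_time(): time.
- env.get_qpos(): joint angles.
- env.get_qd(): joint speeds.
- env.get_effort(): joint torques, N m.
- env.get_eef_pos(): TCP position.
- env.get_ee_rot(): TCP orientation.
- env.get_force(): force on the tool from outside, world axes, zero at the start.
- env.get_moment(): the same for the moment, N m.
- env.get_opening(): finger opening in mm.
Only numpy, scipy, OpenCV 4.12 (cv2) and the standard library are available. Lean on these libraries where they do the work, as an engineer would, in place of code of your own. Each camera call takes 0.05 s, during which the arm holds its last target.

## Working session

There is one attempt and no reset: what is moved stays moved. The work goes in short steps, each a Python script; the robot and the scene stay as the last script left them, time stands still between calls to the robot, and variables do not carry over. Pictures are saved under pics/ and viewed, and the job is handed in when it is done.

```bash
ls; mkdir -p pics
python3 - <<'E'
from bench import env,solver,imaging
import cv2,numpy as np
for n in ["scene","side","wrist"]:
    i=imaging.camera_info(n); print(n,{k:np.round(v,4).tolist() for k,v in i.items()})
    f=imaging.grab_frame(n); cv2.imwrite(f"pics/{n}0.png",f[:,:,::-1])
print(env.get_time(),env.get_ee_rot(),env.get_opening())
E
```

```text
pics
scene {'fx': 471.0879, 'fy': 471.0879, 'cx': 252.9244, 'cy': 188.3536, 'origin': [1443.2582, 605.8218, 1142.1183], 'orientation': [0.4355, 0.8156, -0.3329, -0.1853]}
side {'fx': 440.4756, 'fy': 440.4756, 'cx': 257.7637, 'cy': 186.5895, 'origin': [-180.6075, 777.6895, 717.1952], 'orientation': [-0.3197, 0.809, -0.4554, 0.1893]}
wrist {'fx': 272.0099, 'fy': 272.0099, 'cx': 255.458, 'cy': 189.5803, 'origin': [246.6226, -579.9125, 382.9379], 'orientation': [0.793, -0.5951, -0.0786, 0.1037]}
0.15 [ 9.89946353e-01  1.41442615e-01 -1.14925228e-04 -4.38654517e-04] 94.23672430123845
```

View pics/scene0.png

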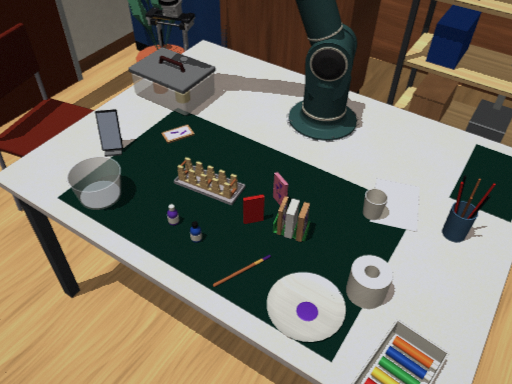

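View pics/side0.png

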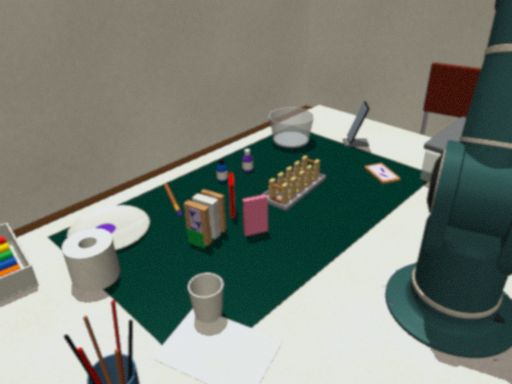

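View pics/wrist0.png

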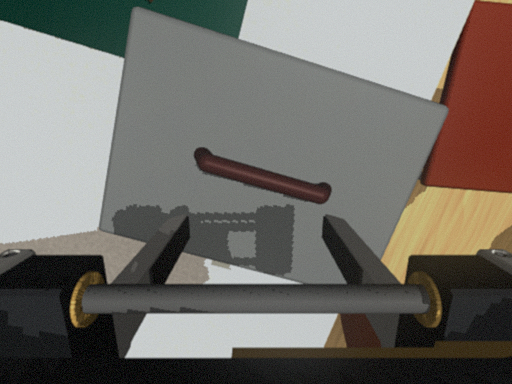

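The caddy with three panels is at scene (292,218). A red panel (254,209) and a pink one (281,190) stand free beside it, so those are look-alikes. The rack tray is at (210,180). I'll enlarge these areas.

Run:
```python
import cv2
a=cv2.imread('pics/scene0.png')[140:250,160:320]; cv2.imwrite('pics/c1.png',cv2.resize(a,None,fx=5,fy=5,interpolation=cv2.INTER_CUBIC))
a=cv2.imread('pics/side0.png')[140:260,170:340]; cv2.imwrite('pics/c2.png',cv2.resize(a,None,fx=4.7,fy=4.7,interpolation=cv2.INTER_CUBIC))
```

```text
(no output)
```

View pics/c1.png

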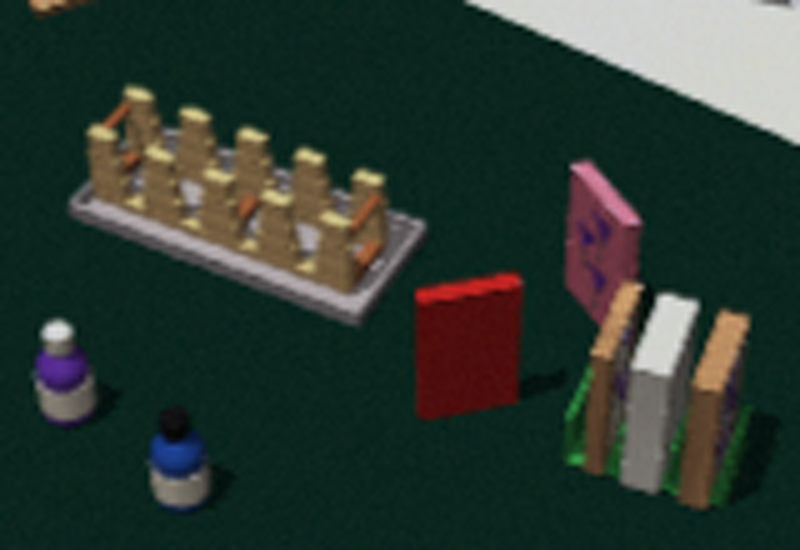

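View pics/c2.png

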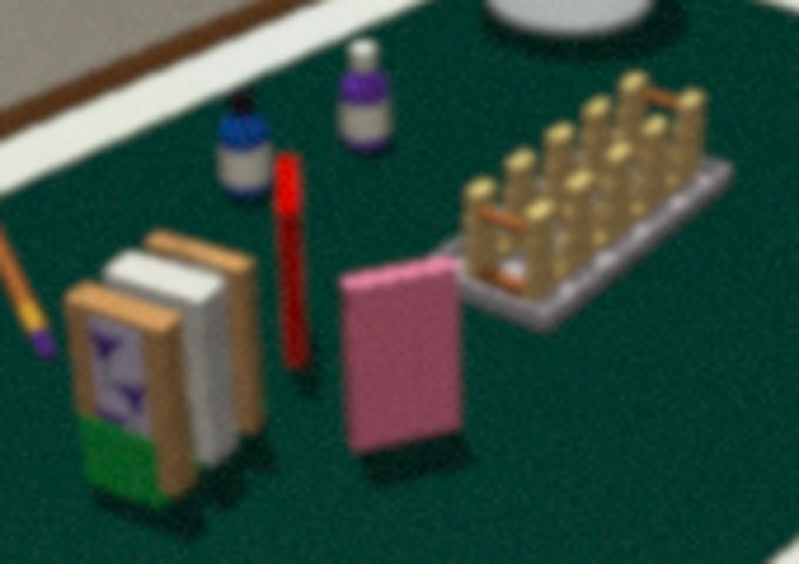

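```bash
cat > h.py <<'E'
from bench import env,solver,imaging
import cv2,numpy as np
from scipy.spatial.transform import Rotation as R
def ray(i,px,z):
    d=R.from_quat(i['orientation']).apply([(px[0]-i['cx'])/i['fx'],(px[1]-i['cy'])/i['fy'],1.])
    o=np.array(i['origin']); return (o+d*(z-o[2])/d[2])
def proj(i,P):
    c=R.from_quat(i['orientation']).inv().apply(np.atleast_2d(P)-np.array(i['origin']))
    return np.c_[c[:,0]/c[:,2]*i['fx']+i['cx'],c[:,1]/c[:,2]*i['fy']+i['cy']]
def down(th): # tool pointing down, tool y axis (jaw) at world angle th
    y=np.array([np.cos(th),np.sin(th),0]); z=np.array([0,0,-1.]); x=np.cross(y,z)
    return R.from_matrix(np.c_[x,y,z]).as_quat()
def shot(n,f):
    i=imaging.camera_info(n); a=imaging.grab_frame(n); cv2.imwrite(f'pics/{f}.png',a[:,:,::-1])
    import json; json.dump({k:np.array(v).tolist() for k,v in i.items()},open(f'pics/{f}.json','w')); return i
E
python3 - <<'E'
from h import *
s=imaging.camera_info('scene');d=imaging.camera_info('side')
S=lambda x,y:(160+x/5,140+y/5); D=lambda x,y:(170+x/4.7,140+y/4.7)
for n,p,z in [('tray nearL',S(70,208),14),('near R',S(357,322),14),('farR',S(425,228),14)]: print(n,ray(s,p,z).round(1))
for n,p,z in [('tray c',D(545,328),14),('tray c2',D(735,170),14)]: print('side',n,ray(d,p,z).round(1))
for n,p,z in [('std top ctr',S(722,350),114),('blank',S(664,330),114),('slim',S(616,320),114),('red bl',S(418,416),0),('red br',S(517,402),0),('pinktop l',S(583,163),110),('pink topr',S(632,222),110)]: print(n,ray(s,p,z).round(1))
for n,p,z in [('std top ctr',D(125,307),114),('blank',D(165,272),114),('slim',D(202,248),114),('pink bl',D(353,450),0),('pink br',D(460,428),0),('redtop',D(288,180),110),('b blue',D(243,190),0),('viol',D(365,143),0)]: print(n,ray(d,p,z).round(1))
E
```

```text
tray nearL [ 626.2 -241.7   14. ]
near R [602.7 -18.3  14. ]
farR [505.9 -30.4  14. ]
side tray c [489.  -26.3  14. ]
side tray c2 [ 518.7 -261.3   14. ]
std top ctr [574.9 227.9 114. ]
blank [580.2 191.6 114. ]
slim [589.3 163.8 114. ]
red bl [637.   53.3   0. ]
red br [591.8  99.1   0. ]
pinktop l [480.2  74.1 110. ]
pink topr [508.7 127.4 110. ]
std top ctr [571.6 223.  114. ]
blank [582.4 185.9 114. ]
slim [586.2 155.7 114. ]
pink bl [502.3 125.7   0. ]
pink br [471.5  69.2   0. ]
redtop [611.2  66.5 110. ]
b blue [767.7 -31.8   0. ]
viol [ 752.5 -136.4    0. ]
```

Run:
```python
from h import *
i=imaging.camera_info('wrist'); Rt=R.from_quat(env.get_ee_rot()); Rc=R.from_quat(i['orientation'])
off=Rt.inv().apply(np.array(i['origin'])-env.get_eef_pos()); rel=(Rt.inv()*Rc)
print(off.round(2),rel.as_matrix().round(3).tolist())
np.savez('cam.npz',off=off,rel=rel.as_quat())
for nm,p,th in [('caddy',[580,190],.19),('rack',[566,-136],.1)]:
  for k in (0,np.pi,-np.pi):
    q=solver.ik([p[0],p[1],230],down(th+k)); print(nm,k,None if q is None else np.round(q,2))
    fake={k2:i[k2] for k2 in('fx','fy','cx','cy')}
    fake['orientation']=(R.from_quat(down(th+k))*rel).as_quat()
    for z in(230,):
      for dy in (-60,0):
        d=R.from_quat(down(th+k)).apply([dy,0,0]); o=np.array([p[0],p[1],z])+d
        fake['origin']=o+R.from_quat(down(th+k)).apply(off)
        print(dy,proj(fake,[[p[0],p[1],60],[p[0],p[1]+110,14],[p[0],p[1]-110,14]]).round().tolist())
```

```text
[  74.38    0.92 -170.03] [[-0.001, -0.966, -0.258], [1.0, -0.001, -0.0], [0.0, -0.258, 0.966]]
caddy 0 [ 0.38  0.6  -1.08  1.61  0.55  1.27 -0.61]
-60 [[255.0, 129.0], [271.0, 41.0], [241.0, 202.0]]
0 [[255.0, 177.0], [270.0, 91.0], [242.0, 239.0]]
caddy 3.141592653589793 [ 0.38  0.6  -1.08  1.61  0.55  1.27  2.53]
-60 [[255.0, 129.0], [241.0, 202.0], [271.0, 41.0]]
0 [[255.0, 177.0], [242.0, 239.0], [270.0, 91.0]]
caddy -3.141592653589793 [ 0.38  0.6  -1.08  1.61  0.55  1.27  2.53]
-60 [[255.0, 129.0], [241.0, 202.0], [271.0, 41.0]]
0 [[255.0, 177.0], [242.0, 239.0], [270.0, 91.0]]
rack 0 [ 0.67  0.39 -0.63  1.69  0.25  1.14  0.08]
-60 [[255.0, 129.0], [263.0, 40.0], [248.0, 203.0]]
0 [[255.0, 177.0], [263.0, 90.0], [248.0, 240.0]]
rack 3.141592653589793 [-0.6   0.53  1.09  1.73 -0.5   1.19 -2.42]
-60 [[255.0, 129.0], [248.0, 203.0], [263.0, 40.0]]
0 [[255.0, 177.0], [248.0, 240.0], [263.0, 90.0]]
rack -3.141592653589793 [-0.6   0.53  1.09  1.73 -0.5   1.19 -2.42]
-60 [[255.0, 129.0], [248.0, 203.0], [263.0, 40.0]]
0 [[255.0, 177.0], [248.0, 240.0], [263.0, 90.0]]
```

Run:
```python
from h import *
env.goto([566,-136,260],down(.1)); print(env.get_time()); shot('wrist','wr')
env.goto([580,170,270],down(.19)); print(env.get_time()); shot('wrist','wc'); print(env.get_time(),env.get_force())
```

```text
2.325
3.55
3.6 [ 0.41916917 -0.63685083  0.26294984]
```

View pics/wr.png

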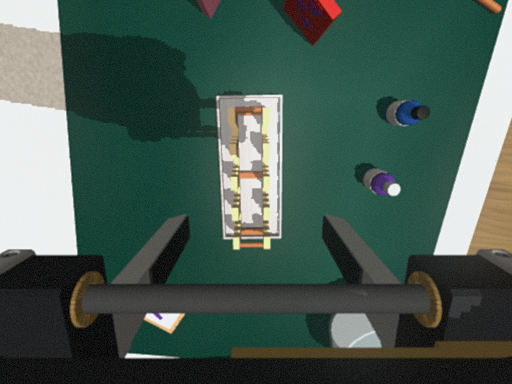

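View pics/wc.png

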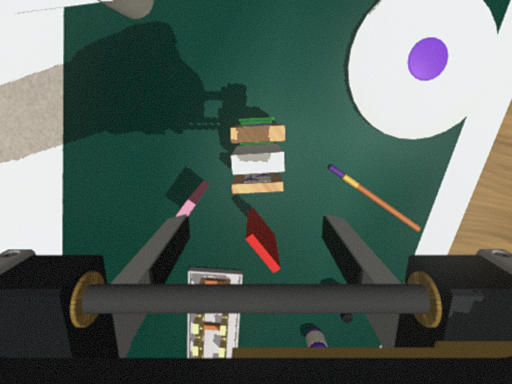

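The wrist views show the tray with corners near (218,96), (282,96), (283,239) and (222,239). The three caddy panels are at rows 133 (standard), 160 (blank) and 186 (slim). Next I'll enlarge both to take measurements.

Run:
```python
import cv2
a=cv2.imread('pics/wr.png')[85:260,190:310]; cv2.imwrite('pics/c3.png',cv2.resize(a,None,fx=3.4*1,fy=3.4,interpolation=cv2.INTER_CUBIC))
a=cv2.imread('pics/wc.png')[110:200,200:320]; cv2.imwrite('pics/c4.png',cv2.resize(a,None,fx=6,fy=6,interpolation=cv2.INTER_CUBIC))
```

```text
(no output)
```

View pics/c3.png

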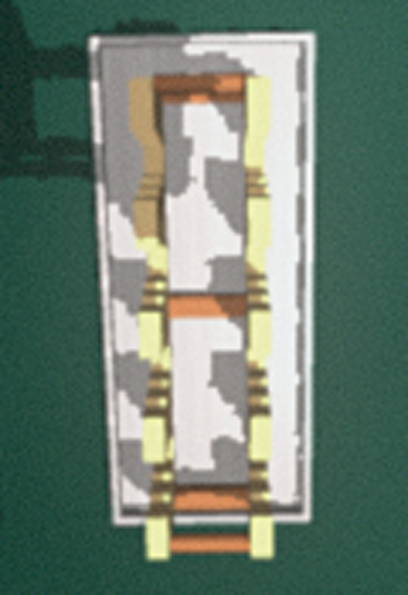

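View pics/c4.png

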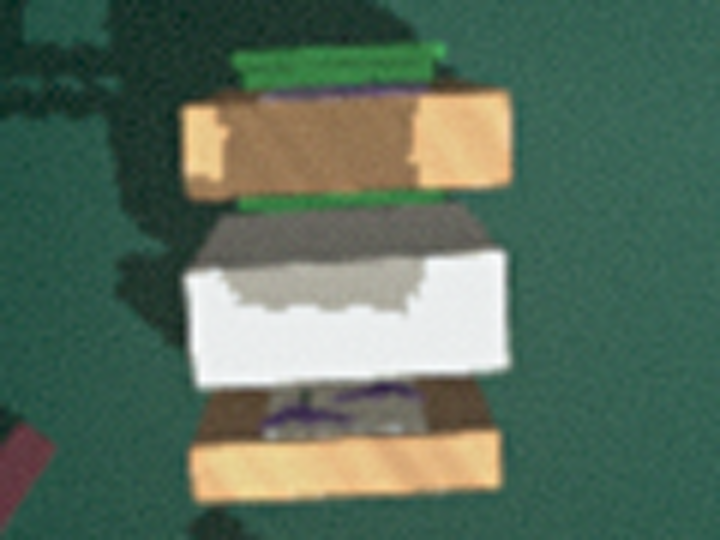

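```bash
cat > fit.py <<'E'
from h import *; import json
from scipy.optimize import least_squares
i=json.load(open('pics/wr.json'))
C=lambda x,y:(190+x/3.4-.35,85+y/3.4-.35)
px=np.array([C(89,36),C(316,34),C(310,522),C(113,523)])
L=np.array([[-48,113,14],[48,113,14],[48,-113,14],[-48,-113,14.]])
def pose(p,L): 
    c,s=np.cos(p[2]),np.sin(p[2]); return np.c_[p[0]+c*L[:,0]-s*L[:,1],p[1]+s*L[:,0]+c*L[:,1],L[:,2]]
r=least_squares(lambda p:(proj(i,pose(p,L))-px).ravel(),[566,-136,.1]); print(r.x.round(4),r.fun.round(2))
t=r.x; np.save('tray.npy',t)
c,s=np.cos(t[2]),np.sin(t[2])
for n,p in [('T3a',C(260,310)),('T3b',C(260,361)),('T4a',C(260,416)),('T4b',C(260,462)),('T5a',C(260,516)),('T5b',C(260,558)),('T5L',C(148,530)),('T5R',C(272,530)),('T3L',C(140,330)),('T3R',C(270,330))]:
    w=ray(i,p,66)-[t[0],t[1],0]; print(n,round(c*w[0]+s*w[1],1),round(-s*w[0]+c*w[1],1))
j=json.load(open('pics/wc.json'))
K=lambda x,y:(200+x/6-.4,110+y/6-.4)
print('std'); 
for n,c4 in {'std':[(182,106),(510,92),(512,186),(186,198)],'blank':[(185,270),(505,250),(510,368),(196,388)],'slim':[(190,448),(498,430),(500,487),(197,501)]}.items():
    P=np.array([ray(j,K(*q),114) for q in c4]); ctr=P.mean(0)
    d=(P[1]-P[0]+P[2]-P[3]); print(n,ctr.round(1),'yaw',np.arctan2(d[1],d[0]).round(3),'w',np.linalg.norm(d[:2])/2,'t',np.linalg.norm((P[0]+P[1]-P[2]-P[3])[:2])/2)
E
python3 fit.py
```

```text
[ 5.584609e+02 -1.461601e+02  1.096000e-01] [ 0.3   0.06 -0.17 -0.24 -0.17 -0.07  0.02  0.29]
T3a 22.2 4.1
T3b 22.1 -17.1
T4a 22.1 -40.7
T4b 22.0 -61.1
T5a 22.0 -85.7
T5b 21.9 -105.4
T5L -26.0 -91.6
T5R 27.1 -92.3
T3L -26.3 -3.5
T3R 26.2 -4.2
std
std [572.2 222.2 114. ] yaw 0.226 w 64.10489620129653 t 17.890915602654797
blank [578.9 188.5 114. ] yaw 0.251 w 63.94120897176469 t 24.019911938066603
slim [584.1 158.4 114. ] yaw 0.241 w 63.07460759668854 t 11.751394420498158
```

Candidates for the slim panel:
- **Caddy -y bay:** wc (257,187), 11.8 mm thick, wood-coloured, with violet flowers on a pale ground. This one fits.
- **Free-standing red:** wc (262,240), wrong colour.
- **Free-standing pink:** wc (190,198), wrong colour.

Crop c4 confirms the choice. The standard is the 17.9 mm lilac one at wc (258,133), and the white 24 mm one is the blank. I'll grasp the slim.

Run:
```python
from h import *
x,y=584.1,158.4
env.goto([x,y,145],down(.24))
print(env.move_straight([x,y,71],feed=100,contact_N=6),env.get_eef_pos().round(1),env.get_time())
env.clamp(25); print('open',env.get_opening(),env.get_force().round(2),env.get_time())
shot('wrist','g1')
env.move_straight([x,y,90],feed=60); print(env.get_force().round(2),env.get_opening())
env.move_straight([x,y,217],feed=150); print(env.get_force().round(2),env.get_opening(),env.get_time())
shot('wrist','g2')
```

```text
False [584.4 158.6  71.5] 5.0583
open 64.14781892087203 [-0.29  0.43  0.91] 5.6333
[-0.79  0.49 -1.03] 63.980324466105245
[ 0.54 -0.65 -0.5 ] 63.54714757984954 7.15
```

View pics/g2.png

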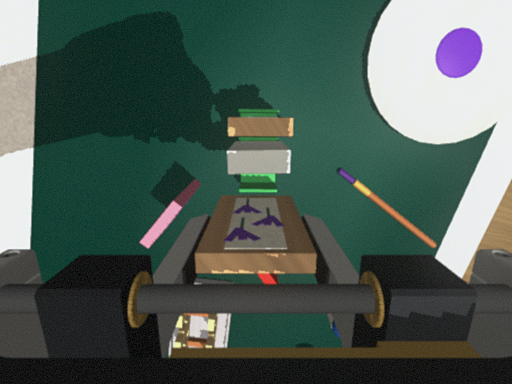

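```bash
cat >> h.py <<'E'
t=np.load('tray.npy')
OFF=67.5 # tcp z - panel bottom z
def slot(tx,ty,b):
    c,s=np.cos(t[2]),np.sin(t[2]); return [t[0]+c*tx-s*ty,t[1]+s*tx+c*ty,b+OFF]
def bot(): return env.get_eef_pos()[2]-OFF
def st(n=''):
    p=env.get_eef_pos(); w=p-[t[0],t[1],0]; c,s=np.cos(t[2]),np.sin(t[2]); f=env.get_force()
    print(n,'t=%.2f tx=%.2f ty=%.2f bot=%.2f open=%.2f'%(env.get_time(),c*w[0]+s*w[1],-s*w[0]+c*w[1],p[2]-OFF,env.get_opening()),'F',f.round(2),flush=True)
E
python3 - <<'E'
from h import *
env.goto(slot(0,-28.5,150),down(t[2])); st('above')
env.move_straight(slot(0,-28.5,74),feed=120); st('low'); shot('wrist','s1')
print(env.move_straight(slot(0,-28.5,50),feed=9,contact_N=3)); st('down')
E
```

```text
above t=8.46 tx=0.64 ty=-26.92 bot=150.07 open=63.98 F [ 0.63  0.56 -0.76]
low t=9.24 tx=0.47 ty=-28.37 bot=74.61 open=63.60 F [ 0.08 -0.2  -0.04]
False
down t=12.11 tx=0.04 ty=-28.49 bot=50.04 open=63.72 F [0.7  0.28 0.18]
```

View pics/s1.png

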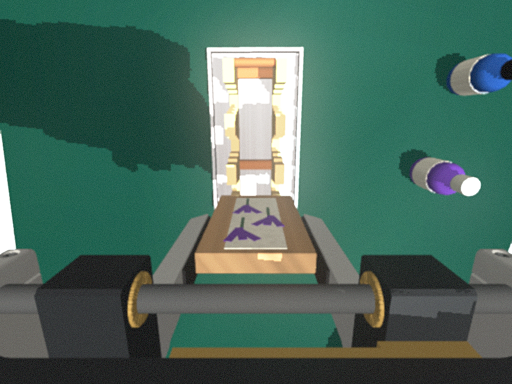

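The slim is in the top step of slot 3 with no contact, and it is centred on the rails. I'll continue down, stopping on contact.

Run:
```python
from h import *
r=env.move_straight(slot(0,-28.5,34),feed=12,contact_N=3); st(r)
if not r:
    r=env.move_straight(slot(0,-28.5,14),feed=7,contact_N=3); st(r)
    if not r:
        r=env.move_straight(slot(0,-28.5,9.5),feed=4,contact_N=3); st(r)
```

```text
False t=13.59 tx=0.02 ty=-28.52 bot=34.07 open=63.84 F [-0.54 -0.44 -1.35]
False t=16.60 tx=0.04 ty=-28.49 bot=14.03 open=63.88 F [-0.33  1.39 -0.09]
True t=17.29 tx=0.06 ty=-28.53 bot=11.52 open=63.83 F [ 0.28 -0.89  6.44]
```

Home contact came at an underside height of 11.5 mm against 12 mm expected. Sideways force is under 1 N. I'll release and back off upwards.

```bash
python3 - <<'E'
from h import *
env.open_jaws(); st('open')
p=slot(0,-28.5,150); env.move_straight(p,feed=150); st('up'); shot('wrist','r1'); shot('side','r1s')
E
python3 -c "
import cv2
a=cv2.imread('pics/r1s.png')[100:260,170:360];cv2.imwrite('pics/r1sc.png',cv2.resize(a,None,fx=3.7,fy=3.7,interpolation=2))"
```

```text
open t=17.95 tx=-0.35 ty=-28.36 bot=11.05 open=93.65 F [ 0.54  0.47 -0.26]
up t=19.02 tx=-0.42 ty=-28.42 bot=149.15 open=94.24 F [ 0.77 -0.33 -0.32]
```

View pics/r1.png

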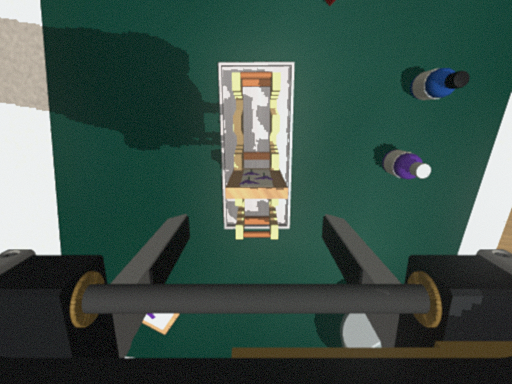

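View pics/r1sc.png

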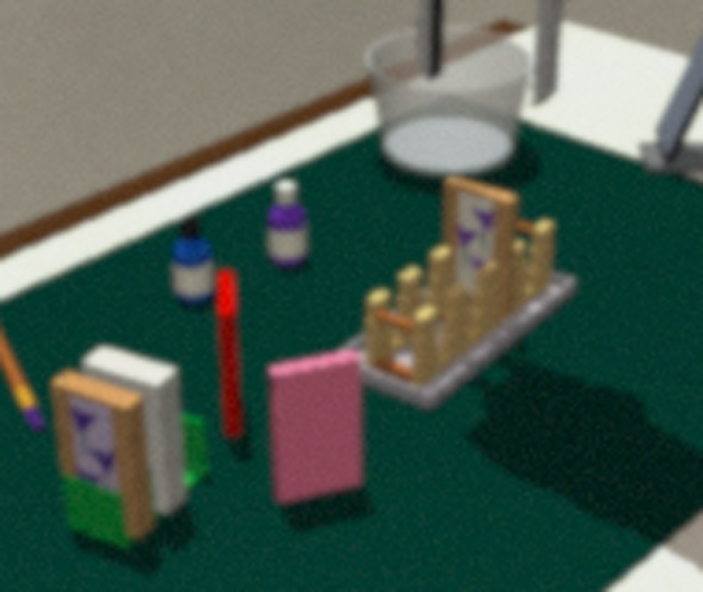

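The slim stands upright and deep in slot 3 at wrist (257,183). Next is the standard, going into slot 1.

Run:
```python
from h import *
x,y=572.2,222.2; q=down(.226)
env.goto([x,y,150],q)
print(env.move_straight([x,y,71],feed=100,contact_N=6),env.get_eef_pos().round(1),env.get_time())
env.clamp(25); print('open',env.get_opening(),env.get_force().round(2))
env.move_straight([x,y,90],feed=60); env.move_straight([x,y,217],feed=150); st('lift')
y1=61.5
env.goto(slot(0,y1,150),down(t[2])); st('above')
env.move_straight(slot(0,y1,74),feed=120); st('low'); shot('wrist','s2')
r=env.move_straight(slot(0,y1,52),feed=9,contact_N=3); st(r)
```

```text
False [572.5 222.5  71.6] 21.5583
open 63.816103050477885 [-0.45  0.03  2.33]
lift t=23.60 tx=53.57 ty=364.39 bot=148.56 open=63.80 F [-0.8   0.25 -0.96]
above t=24.77 tx=0.46 ty=63.00 bot=150.03 open=64.01 F [-0.03  0.58 -0.93]
low t=25.56 tx=0.46 ty=61.74 bot=74.58 open=63.59 F [-0.39 -0.24 -0.14]
False t=28.20 tx=0.01 ty=61.52 bot=52.02 open=63.72 F [ 0.42  0.28 -0.52]
```

View pics/s2.png

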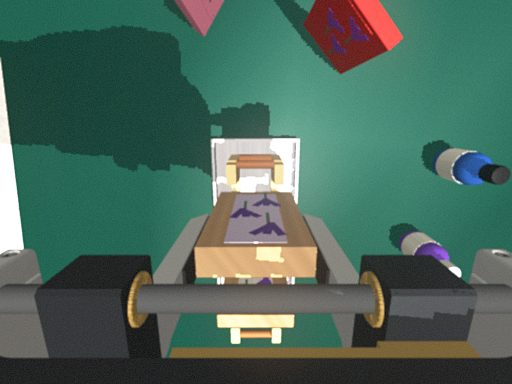

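The standard is in the top step of slot 1 with no contact. Next I'll feel for the 48 mm edge and then the 30 mm step.

Run:
```python
from h import *
y1=61.5
r=env.move_straight(slot(0,y1,44),feed=4,contact_N=3); st(r)
if not r:
    r=env.move_straight(slot(0,y1,32.5),feed=7,contact_N=3); st(r)
    if not r:
        r=env.move_straight(slot(0,y1,27.5),feed=4,contact_N=3); st(r)
```

```text
False t=30.35 tx=0.00 ty=61.50 bot=44.01 open=64.32 F [ 0.82 -1.01 -0.9 ]
False t=32.14 tx=0.02 ty=61.49 bot=32.53 open=63.88 F [-0.07 -0.58 -0.86]
True t=32.93 tx=-0.01 ty=61.50 bot=29.47 open=63.90 F [-0.62 -0.49  5.34]
```

Home at 29.5 mm against 30 mm expected, with vertical force only. I'll release, retreat and check.

```bash
python3 - <<'E'
from h import *
env.open_jaws(); st('open')
env.move_straight(slot(0,61.5,165),feed=150); st('up')
env.goto([558,-200,300],down(t[2])); env.pause(.3); st()
shot('wrist','f1'); shot('side','f1s'); shot('scene','f1c')
E
python3 -c "
import cv2,numpy as np
a=cv2.imread('pics/f1s.png')[130:260,170:340];b=cv2.imread('pics/f1c.png')[130:250,160:320]
r=lambda m:cv2.resize(m,(600,450),interpolation=2)
cv2.imwrite('pics/f1sc.png',r(a));cv2.imwrite('pics/f1cc.png',r(b))"
```

```text
open t=33.58 tx=-0.42 ty=61.58 bot=29.01 open=94.11 F [ 0.87 -0.32  0.48]
up t=34.64 tx=-0.43 ty=61.52 bot=164.17 open=94.06 F [ 0.55 -0.37 -0.43]
 t=35.53 tx=-6.25 ty=-52.65 bot=232.19 open=94.39 F [-0.21 -0.02 -0.15]
```

View pics/f1.png

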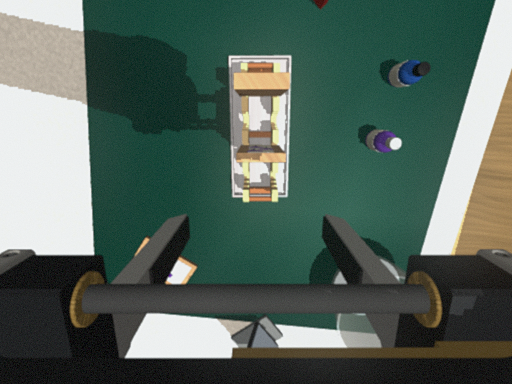

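View pics/f1sc.png

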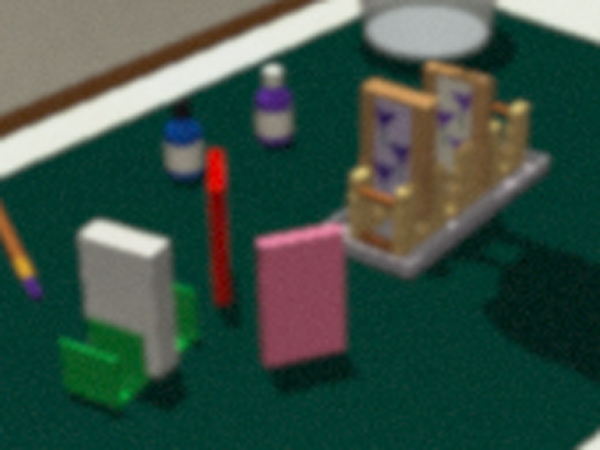

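View pics/f1cc.png

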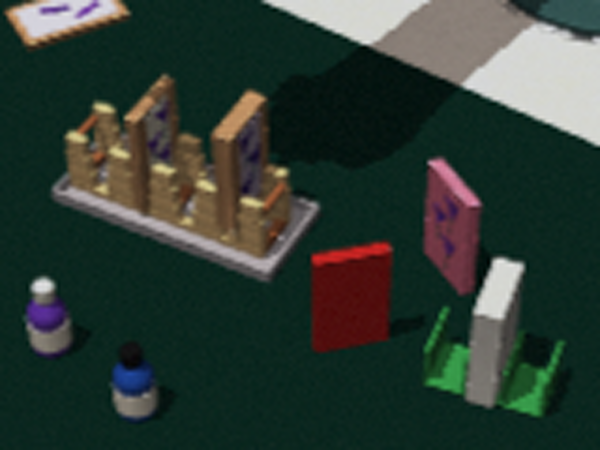

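Both panels stand upright in slots 1 and 3 (wrist f1 (261,80) and (261,152)). The standard sits higher than the slim, as it should. The blank is still in the caddy, and the look-alikes and bottles have not moved.

```bash
python3 -c "
from h import *
env.sign_off()"
```

```text
the job is handed in; nothing more can be done
```

Both wet panels are standing in the drying rack, and I handed the job in at about 36 s of the 67 s allowed. I held each one by its bare side edges with a 25 N grip and lowered it slowly until it touched its step, then let go.

| Panel | Slot | Underside height when it landed | Expected | Force when it landed |
|---|---|---|---|---|
| Slim | 3 | 11.5 mm | 12 mm | about 6 N |
| Standard | 1 | 29.5 mm | 30 mm | about 5 N |

- **Rack position:** in the wrist picture the rack looked about 6 mm off towards the tray's -y end. I aimed for that, and both panels went down without touching any higher step, so I didn't need to search sideways.
- **Last checks:** the last pictures show both panels upright and centred on the rails. The blank is still in the caddy, and the bottles and the red and pink look-alikes are where they were. The gripper was clear and touching nothing.
- **Differences:** none of the checks failed. Both landings read 0.5 mm lower than expected, within the measurement error.

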